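Pull the middle parts tray from the stack

TASK

Lift the top parts tray off the stack and set it down on the mat, then take out the middle tray and put it fully home in the tray holder. The stand leaves only a tray's front and back free and the holder only its left and right, so set the middle tray down clear of both and grip it again the other way. Restack the top tray squarely on the bottom tray, which stays in the stand; keep the trays upright, leave the multimeter, bottle and jar alone, and let go of everything.

Things in the scene. Friction and masses are not known exactly. Their poses are not given: they have to be found in the camera images.
- tray_top: Open grey parts tray, dark rim, top of the stack; six flat chips fixed inside. Body 52 (x, front-back) x 60 mm (y, sides), 36 high overall, walls 2.5, 0.12 kg. All 3 trays are alike: a foot under the body, 41 x 49 mm, 4 high, drops inside the rim of the tray below (3 mm play), so stacked trays sit 32 mm apart. Origin: centre of foot's underside, z up. Half a turn about z makes no difference.
- tray_middle: Tray of the same make as tray_top, same origin and axes, middle of the stack at the start: 52 (x) x 60 (y) x 36 mm, foot 4 mm. Four copper coils are fixed on its floor, up to 19 mm above the origin. This one goes in the holder.
- tray_bottom: Tray of the same make as tray_top, same origin and axes: 52 (x) x 60 (y) x 36 mm. The lowest of the stack, in the stand, where it stays; a grey block is fixed on its floor. A tray seated on it has its origin 32 mm above this one's.
- stand: Fixed aluminium stand, left or right on the mat, yaw varies. Base 90 (x) x 88 (y) x 6 mm; two cheeks at the trays' left and right, 50 mm long (x), 4 thick, inner faces 66 apart, tops 106 mm above the origin like the full stack's rim. Front and back (-x, +x) open. 3 mm kerbs locate the bottom tray's foot; its origin sits 6 mm above the stand's. Origin: centre of underside, on the mat.
- holder: Fixed tray holder, across the mat from the stand. Base 104 (x) x 120 (y) x 6 mm; two fences 60 mm long (y), 4 thick, inner faces at x = +-30, flared outwards at the top, 50 mm above the origin; -y and +y open. Tray goes between, its 52 mm along the holder's x, either way round, foot between 3 mm kerbs at y = +-28. Home: centred, tray origin 6 mm above the holder's. Origin: centre of underside, on the mat.
- mat: Fixed blue mat 460 (x) x 1040 (y) x 3 mm centred at x = 0.57, y = 0 m; never moves, its top at z = 0.003. Origin: centre of its underside. Its middle between stand and holder (x 0.42 to 0.64, y -0.06 to 0.06) is free for setting trays down.
- multimeter: Bystander: red multimeter lying flat, 75 (x) by 135 (y) by 40 mm high, near the far edge of the mat. Origin: centre of the underside.
- flux_bottle: Bystander: small white bottle, 32 mm diameter, 62 mm high, standing towards one end of the mat. Origin: centre of the underside.
- jar: Bystander: small glass jar with a steel cap, 44 mm diameter, 35 mm high, near an end of the mat. Origin: centre of the underside.
Mind the look-alikes: they are no part of the job. There is more than one size of the holder; the one meant has the size given above.

How it is judged (in metres and radians):
On the way, in this order (a step that is already met when the one before it is completed fails the run):
1. the top tray stands on the mat, let go, clear of the stand (horizontal distance between tray_top and stand above 0.08 m and height (world z) of tray_top below 0.01 m and angle between tray_top's own z axis and vertical below 0.1 rad and linear speed of tray_top below 0.03 m/s and contact force between tray_top and the fingers below 0.1 N), for 0.2 s.
2. the middle tray is set down upright and let go, clear of stand and holder (horizontal distance between tray_middle and stand above 0.08 m and horizontal distance between tray_middle and holder above 0.08 m and angle between tray_middle's own z axis and vertical below 0.1 rad and linear speed of tray_middle below 0.03 m/s and contact force between tray_middle and the fingers below 0.1 N and height (world z) of tray_middle below 0.045 m), for 0.2 s.
At the end, for the whole second after the job is handed in: Middle tray home in the holder, bottom tray home in the stand, top tray seated on the bottom tray: each centred within 6 mm, at its seated height within 3 mm, square within 0.15 rad, level within 0.06 rad, at rest (horizontal distance between tray_middle and holder below 0.006 m and z of tray_middle in the frame of holder between 0.003 and 0.009 m and angle between the x axis of tray_middle and the x axis of holder, either way round below 0.15 rad and angle between each of tray_middle, tray_top, tray_bottom's own z axis and vertical below 0.06 rad and linear speed of each of tray_middle, tray_top, tray_bottom below 0.02 m/s and horizontal distance between tray_top and tray_bottom below 0.006 m and z of tray_top in the frame of tray_bottom between 0.029 and 0.035 m and angle between the x axis of tray_top and the x axis of tray_bottom, either way round below 0.15 rad and horizontal distance between tray_bottom and stand below 0.006 m and z of tray_bottom in the frame of stand between 0.003 and 0.009 m and angle between the x axis of tray_bottom and the x axis of stand, either way round below 0.15 rad); the robot touches nothing.
It fails at once if the multimeter is shifted more than 25 mm (distance of multimeter from where it was at the start of the episode above 0.025 m).
It fails at once if the flux bottle is shifted more than 25 mm (distance of flux_bottle from where it was at the start of the episode above 0.025 m).
It fails at once if the jar is shifted more than 25 mm (distance of jar from where it was at the start of the episode above 0.025 m).
It fails at once if a tray is tipped more than 0.6 rad (angle between any of tray_top, tray_middle, tray_bottom's own z axis and vertical above 0.6 rad).
It also fails if it takes over 72 s, if anything falls off the work surface, if the arm or the gripper's body presses on something with over 40 N, if the wrist force passes 120 N, or if a joint passes its speed limit or range.

ROBOT

A 6-joint arm with a two-finger parallel gripper is mounted at the origin on the work surface. World frame = base frame: x ahead of the robot, y to its left, z up, the work surface at z = 0. Lengths are in mm, angles in degrees, forces in N, time in s.
With the tool pointing down it reaches from about 350 to 875 mm from the base axis. Payload 4.2 kg.
Tool frame: the origin (TCP) lies midway between the tips of the shut fingers; the grasp point (between the pads) lies 19 mm behind it; z points along the fingers, y is the line along which they close (so a half turn about z gives the same grasp; the last joint's range is limited). The gripper opens to 87 mm and grips with 3 to 60 N. Pads are 19 mm wide; open, the fingers measure 117 mm over their backs; the gripper's body (75 mm by 190 mm) begins 51 mm behind the grasp point.
Start: joints at [89.53, 22.042, 0.453, 0, -68.411, -14.817], TCP at [164.747, 602.874, 222.55] pointing down, gripper open.
Joint ranges: [-179.83, 179.83], [-69.29, 118.12], [-61.27, 80.66], [-181.25, 117.63], [-171.15, -9.14], [-177.46, 177.46]. Speed limits (degrees/s): [159.86, 159.86, 180, 180, 180, 180].

INTERFACE

Orientations are given as a 3x3 rotation matrix whose columns are the frame's x, y, z axes.
In Python, from workcell import manip, eyes gives the robot as it stands. The module is installed in compiled form; this text tells all that it offers.
- The arm moves only by the tool jog_arm, never from a script. Its argument "series" is one flat list of numbers, 7 for each row, row after row: the turn, a rotation vector about the tool's x, y, z as a fraction of full scale, then the shift along the tool's x, y, z as a fraction of full scale, then the closure, from 0 (fully open) to 1 (shut). In form: [wx, wy, wz, x, y, z, grip, wx, wy, wz, x, y, z, grip, ...]. A call has 1 to 8 rows; each row is the pose to reach, as a shift and turn from the pose commanded when the call began, along the tool's axes at that moment, turning the shorter way round; what a row does not reach only later rows make up. Full scale, the value 1, is 0.1 m for a shift and 360 degrees for a turn. A row lasts 1/12 s, in which the tool goes at most 41.7 mm and 7.16 degrees, less where a joint would pass 70% of its speed; a pose out of reach is approached as far as the arm can. A call with a number of a shift or a turn outside -1 to 1 is refused whole. A call with a gripper value outside its range is refused whole. The fingers move at their own pace and stop on an object; "newtons" is the grip in N (left out, the last holds). Time passes only in rows, so rows that repeat a pose let the fingers close. It gives the time, the measured TCP pose, the force, the opening and the grip force at its end, in the units of the state.
- manip.state(): the state, without advancing time (a new reading comes with each control period).
- eyes.get_image(name): name is "side" or "top" or "wrist"; returns a dict with "frame" (400x640x3 uint8, red, green, blue), "camera_matrix" (3x3 intrinsics, pixels), "D" ([k1, k2, p1, p2, k3] as OpenCV has them; the pictures are not rectified), "eye" and "orientation" of the camera in the world; the wrist camera has in their place "mount" (4x4, takes a point from camera to tool coordinates, whose origin is the TCP and whose axes are the flange's). Camera axes: x right, y up, looking along -z (the intrinsics and any distortion apply to the point x, -y, -z); pixel columns grow to the right and rows downward; lengths in mm; the calibration is good to about 2 mm. A picture is of the moment at which its call begins: read the wrist's pose just before it. There is no depth.
- manip.hand_in(): hands the job in; it is judged then, once.
The state is a dict: "clock": time; "q": joint angles; "joint_velocities": joint speeds; "effort": joint torques, N m; "position": TCP position; "orientation": TCP orientation; "force": force on the tool from outside, world axes, zero at the start; "torque": the same for the moment, N m; "opening": finger opening in mm; "gripper_force": force on a finger pad.
Only numpy, scipy, OpenCV 4.12 (cv2) and the standard library are available. Lean on these libraries where they do the work, as an engineer would, in place of code of your own. Each camera call takes 0.05 s, during which the arm holds its last target. There are 200 camera calls.

## Working session

There is one attempt and no reset: what is moved stays moved. The work goes in short steps, Python scripts to look and compute and a tool call to move; the robot and the scene stay as the last step left them, time stands still between calls to the robot, and variables do not carry over. Pictures are saved under pics/ and viewed, at most 10 in all, crops included, and the job is handed in when it is done.

Besides the shell and the picture viewer there is one more tool, called after "Request:" as name(argument=value, ...), one argument or row to a line, values as JSON. jog_arm: Moves the arm, as the interface text tells. Its arguments: {"type":"object","properties":{"series":{"type":"array","items":{"type":"number","minimum":-1,"maximum":1}},"newtons":{"type":"number"}},"required":["series"]}

```bash
mkdir -p pics; cat > h.py <<'E'
import numpy as np, cv2
from workcell import manip, eyes
def save(n,f): cv2.imwrite(f'pics/{n}.png', f['frame'][:,:,::-1])
def ray(im,uv,st=None):
    K=np.array(im['camera_matrix'],float);D=np.array(im['D'],float)
    p=cv2.undistortPoints(np.array(uv,float).reshape(-1,1,2),K,D).reshape(-1,2)
    d=np.c_[p[:,0],-p[:,1],-np.ones(len(p))]
    if 'mount' in im:
        M=np.array(im['mount']);R=np.array(st['orientation'])@M[:3,:3]
        o=np.array(st['position'])+np.array(st['orientation'])@M[:3,3]
    else: R=np.array(im['orientation']);o=np.array(im['eye'])
    return o,d@R.T
def onz(im,uv,z,st=None):
    o,d=ray(im,uv,st); return o+d*((z-o[2])/d[:,2])[:,None]
def proj(im,P,st=None):
    K=np.array(im['camera_matrix'],float);D=np.array(im['D'],float)
    if 'mount' in im:
        M=np.array(im['mount']);R=np.array(st['orientation'])@M[:3,:3]
        o=np.array(st['position'])+np.array(st['orientation'])@M[:3,3]
    else: R=np.array(im['orientation']);o=np.array(im['eye'])
    c=(np.array(P,float)-o)@R; c=c*[1,-1,-1]
    return cv2.projectPoints(c,np.zeros(3),np.zeros(3),K,D)[0].reshape(-1,2)
E
python3 - <<'E'
from h import *
np.set_printoptions(precision=3,suppress=True)
st=manip.state();print(st['clock'],st['position'],np.array(st['orientation']),st['opening'])
a=eyes.get_image('top');b=eyes.get_image('side');save('top0',a);save('side0',b)
for i in(a,b):print(i['eye'],np.array(i['orientation']),np.array(i['camera_matrix']),i['D'])
w=eyes.get_image('wrist');print(np.array(w['mount']),w['camera_matrix'])
E
```

```text
0.0 [164.599 602.288 221.438] [[ 0.965 -0.264 -0.   ]
 [-0.264 -0.965 -0.002]
 [ 0.     0.002 -1.   ]] 87.36320824514912
[ 294.496    2.611 1316.044] [[-0.018  0.991 -0.134]
 [-1.    -0.015  0.021]
 [ 0.019  0.134  0.991]] [[456.339   0.    322.076]
 [  0.    456.339 202.479]
 [  0.      0.      1.   ]] [-0.013  0.     0.     0.     0.   ]
[ 123.283 -685.728  495.902] [[ 0.896  0.188 -0.403]
 [-0.444  0.43  -0.786]
 [ 0.025  0.883  0.468]] [[363.506   0.    323.052]
 [  0.    363.506 199.664]
 [  0.      0.      1.   ]] [0.022 0.    0.    0.    0.   ]
[[   0.001    0.956    0.293   79.544]
 [   1.      -0.001   -0.       1.4  ]
 [  -0.       0.293   -0.956 -162.261]
 [   0.       0.       0.       1.   ]] [[347.395   0.    324.359]
 [  0.    347.395 194.188]
 [  0.      0.      1.   ]]
```

View pics/top0.png

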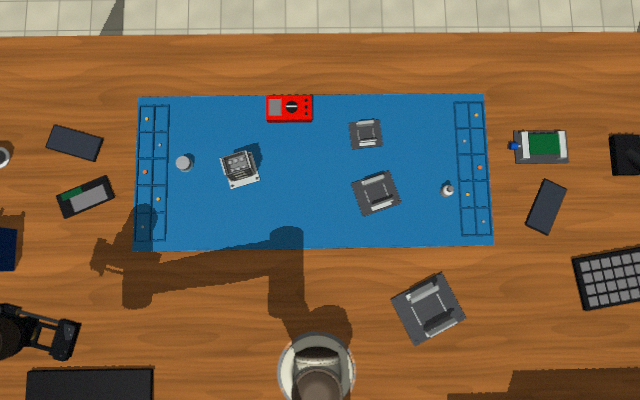

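View pics/side0.png

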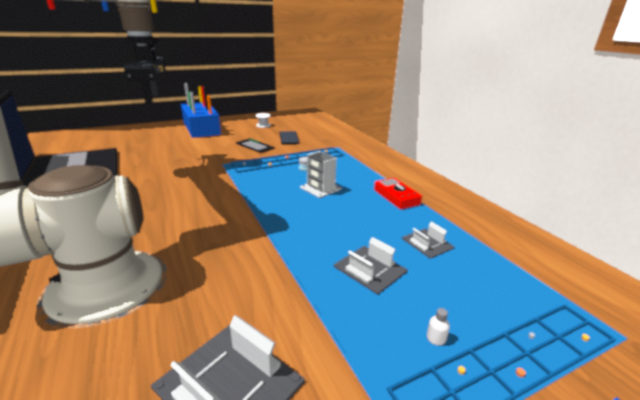

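The top view shows the stand at about (240,169), and three holders at (376,192), (366,133) and (428,308). The multimeter is at (290,108), the jar at (184,162) and the bottle at (447,189). Next I'll measure the stand and holder sizes.

```bash
python3 - <<'E'
from h import *
np.set_printoptions(precision=1,suppress=True)
a=eyes.get_image('top');f=a['frame'];hsv=cv2.cvtColor(f,cv2.COLOR_RGB2HSV)
# not-mat mask: low saturation
m=(hsv[:,:,1]<110).astype(np.uint8)*255
n,l,s,c=cv2.connectedComponentsWithStats(m)
for i in range(1,n):
    if s[i,4]<150 or not(130<c[i,0]<500 and 90<c[i,1]<350):continue
    cs,_=cv2.findContours((l==i).astype(np.uint8),cv2.RETR_EXTERNAL,cv2.CHAIN_APPROX_NONE)
    r=cv2.minAreaRect(cs[0]);b=cv2.boxPoints(r)
    P=onz(a,b,6)[:,:2];print(c[i],s[i,4],'ctr',P.mean(0),'edges',np.linalg.norm(P[1]-P[0]),np.linalg.norm(P[2]-P[1]),'ang',np.degrees(np.arctan2(*(P[1]-P[0])[::-1])),np.degrees(np.arctan2(*(P[2]-P[1])[::-1])))
def crop(x,y,w=50,h=38): return cv2.resize(f[y-h:y+h,x-w:x+w,::-1],(390,296),interpolation=cv2.INTER_CUBIC)
cv2.imwrite('pics/c0.png',np.hstack([crop(240,165),crop(376,192)]))
E
```

```text
[274.5 106.5] 191 ctr [761.8 111.2] edges 32.789520242972266 46.46676825728621 ang -90.67135886827384 179.69830148107852
[365.2 133.8] 831 ctr [ 675.4 -157.1] edges 93.15840590566215 83.29713146992847 ang -83.3221776951767 -175.10798423378105
[239.4 168.6] 1066 ctr [574.9 214.7] edges 96.08379212780804 100.71760666803479 ang -73.32830256806699 -163.40484165571172
[183.8 163.4] 209 ctr [592.3 377. ] edges 40.935519143659214 51.00521402615786 ang -43.90544871495374 -135.51664423162572
[375.6 193. ] 1440 ctr [ 497.3 -182.4] edges 121.99139490344096 104.6297747328529 ang -70.6893219867259 -162.3276475046024
[427.8 308.9] 3134 ctr [ 163.8 -319.1] edges 170.28285226549252 148.0860803210051 ang -63.998686342571624 -154.26821036086483
```

View pics/c0.png

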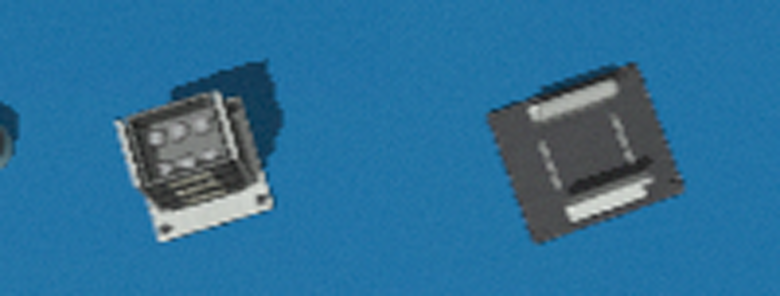

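Request:
jog_arm(
  series=[0,0,0,1,0.53,0,0,0,0,0,1,0.53,0,0,0,0,0,1,0.53,0,0],
)

```text
clock: 0.45
position: [248.2, 523.4, 222.1]
orientation: [[0.965, -0.263, -0.0], [-0.263, -0.965, -0.002], [0.0, 0.002, -1.0]]
force: [-0.1, -0.3, 0.1]
opening: 87.0
gripper_force: 0.0
```

Request:
jog_arm(
  series=[0,0,0,1,0.53,0,0,0,0,0,1,0.53,0,0,0,0,0,1,0.53,0,0],
)

```text
clock: 0.7
position: [331.2, 445.5, 222.5]
orientation: [[0.964, -0.265, -0.0], [-0.265, -0.964, -0.001], [-0.0, 0.001, -1.0]]
force: [0.2, 0.3, 0.3]
opening: 87.0
gripper_force: 0.0
```

Request:
jog_arm(
  series=[0,0,0,1,0.53,0,0,0,0,0,1,0.53,0,0,0,0,0,1,0.53,0,0],
)

```text
clock: 0.95
position: [413.7, 368.1, 222.6]
orientation: [[0.964, -0.265, -0.0], [-0.265, -0.964, -0.0], [0.0, 0.0, -1.0]]
force: [0.2, 0.1, 0.2]
opening: 87.0
gripper_force: 0.0
```

Request:
jog_arm(
  series=[0,0,0,1,0.53,0,0,0,0,0,1,0.53,0,0,0,0,0,1,0.53,0,0],
)

```text
clock: 1.2
position: [496.3, 290.6, 222.4]
orientation: [[0.964, -0.265, -0.0], [-0.265, -0.964, -0.0], [0.0, 0.0, -1.0]]
force: [-0.3, 1.0, 0.8]
opening: 86.9
gripper_force: 0.0
```

Request:
jog_arm(
  series=[0,0,0.16,1,0.53,0,0,0,0,0.16,1,0.53,0,0,0,0,0.16,1,0.53,0,0,0,0,0.16,1,0.53,0,0,0,0,0.16,1,0.53,0,0,0,0,0.16,1,0.53,0,0,0,0,0.16,1,0.53,0,0,0,0,0.16,1,0.53,0,0],
)

```text
clock: 1.87
position: [577.2, 215.2, 222.2]
orientation: [[0.293, -0.956, -0.001], [-0.956, -0.293, -0.0], [0.0, 0.001, -1.0]]
force: [-0.3, 0.2, -0.4]
opening: 86.9
gripper_force: 0.0
```

```bash
python3 - <<'E'
from h import *
np.set_printoptions(precision=3,suppress=True)
st=manip.state();w=eyes.get_image('wrist');save('w1',w)
import pickle;pickle.dump((st,w),open('w1.pkl','wb'))
print(st['clock'],st['position'],np.array(st['orientation']),st['q'])
E
```

```text
1.8667 [577.159 215.154 222.161] [[ 0.293 -0.956 -0.001]
 [-0.956 -0.293 -0.   ]
 [ 0.     0.001 -1.   ]] [ 35.477  21.199  -0.892  -0.009 -67.949 -18.436]
```

View pics/w1.png

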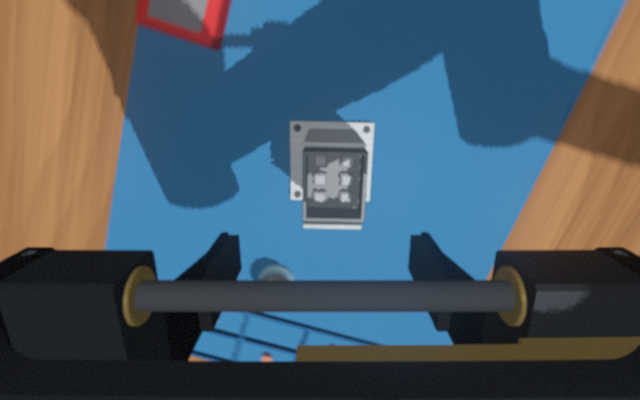

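The wrist view shows the stack squarely aligned. The tray rim runs from about (303,148) to (366,222), and the base corners are at (290,121) and (375,122). I'll measure the rim at z=109 and the base at z=9.

```bash
python3 - <<'E'
from h import *
import pickle
np.set_printoptions(precision=1,suppress=True)
st,w=pickle.load(open('w1.pkl','rb'));f=w['frame']
hsv=cv2.cvtColor(f,cv2.COLOR_RGB2HSV)
m=((hsv[:,:,1]<110)).astype(np.uint8);m[232:]=0;m[:110]=0;m[:,:270]=0;m[:,400:]=0
n,l,s,c=cv2.connectedComponentsWithStats(m);i=1+s[1:,4].argmax()
g=cv2.cvtColor(f,cv2.COLOR_RGB2GRAY)
d=((g<75)&(l==i)).astype(np.uint8)
d[:144]=0
n2,l2,s2,c2=cv2.connectedComponentsWithStats(d);j=1+s2[1:,4].argmax()
for name,msk,z in(('rim',l2==j,109),):
    cs,_=cv2.findContours(msk.astype(np.uint8),cv2.RETR_EXTERNAL,cv2.CHAIN_APPROX_NONE)
    r=cv2.minAreaRect(max(cs,key=len));b=cv2.boxPoints(r);P=onz(w,b,z,st)[:,:2]
    print(name,b,r,P,P.mean(0),np.linalg.norm(P[1]-P[0]),np.linalg.norm(P[2]-P[1]),np.degrees(np.arctan2(*(P[1]-P[0])[::-1])))
print('base far corners z9',onz(w,[[290,121],[375,122]],9,st))
T=cv2.resize(f[110:240,270:400,::-1],(600,600),interpolation=cv2.INTER_CUBIC);cv2.imwrite('pics/c1.png',T)
E
```

```text
rim [[304.  211.9]
 [362.5 155.5]
 [391.1 185.1]
 [332.5 241.5]] ((347.51885986328125, 198.5003662109375), (41.13829040527344, 81.2627944946289), 46.0809211730957) [[586.3 237.4]
 [554.7 177.5]
 [524.3 193.9]
 [555.1 256.4]] [555.1 216.3] 67.73108762976398 34.623958207514065 -117.74561041514231
base far corners z9 [[624.2 179.7   9. ]
 [537.5 154.1   9. ]]
```

View pics/c1.png

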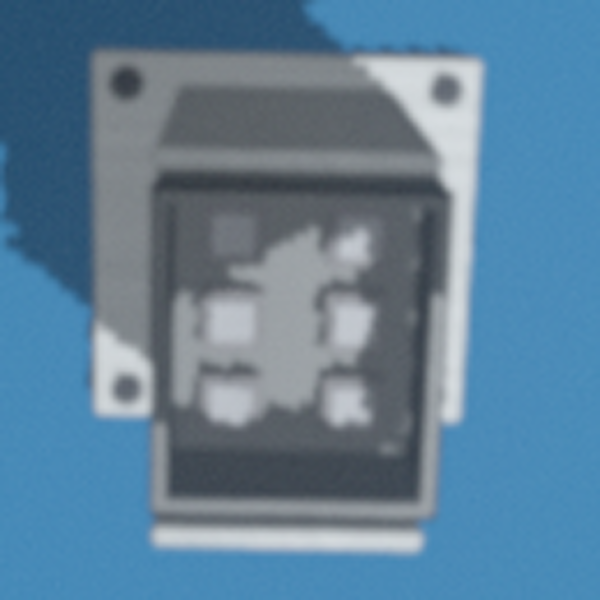

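The crop shows the rim's outer corners at (153,178), (450,185), (437,518) and (152,516). The stand base corners are at (92,50), (483,58) and (95,415), and a cheek top shows at each end.

```bash
cat >> h.py <<'E'
def quad(P,name=''):
    P=np.array(P)[:,:2];e=[np.linalg.norm(P[(i+1)%4]-P[i]) for i in range(4)]
    a=[np.degrees(np.arctan2(*(P[(i+1)%4]-P[i])[::-1])) for i in range(4)]
    print(name,'ctr',P.mean(0).round(1),'edges',np.round(e,1),'ang',np.round(a,1))
def tool(st,tgt):
    d=(np.array(tgt)-np.array(st['position']))@np.array(st['orientation']);print('tool shift mm',d.round(1))
E
python3 - <<'E'
from h import *
import pickle
st,w=pickle.load(open('w1.pkl','rb'));k=600/130
c=lambda L:np.array(L)/k+[270,110]
quad(onz(w,c([[153,178],[450,185],[437,518],[152,516]]),109,st),'rim')
quad(onz(w,c([[92,50],[483,58],[450,423],[95,415]]),9,st),'base')
P=onz(w,c([[92,50],[483,58],[95,415],[483,58]]),9,st);print('base ctr by diag',(P[2]+P[3])/2,np.linalg.norm(P[0]-P[1]),np.linalg.norm(P[0]-P[2]))
E
```

```text
rim ctr [568.3 209. ] edges [51.4 61.8 52.5 62.6] ang [-164.2  107.    16.7  -74.1]
base ctr [569.4 209.9] edges [90.1 88.7 87.5 88.3] ang [-164.   104.2   15.7  -74. ]
base ctr by diag [568.83686619 209.62459452   9.        ] 90.12826983455247 88.32394117975427
```

Request:
jog_arm(
  series=[0,0,0.0025,0.03,0.1,0.7,0,0,0,0.0025,0.03,0.1,0.7,0,0,0,0.0025,0.03,0.1,0.7,0,0,0,0.0025,0.03,0.1,0.7,0],
)

```text
clock: 2.25
position: [568.1, 209.0, 151.6]
orientation: [[0.286, -0.958, -0.002], [-0.958, -0.286, -0.003], [0.002, 0.003, -1.0]]
force: [1.3, -0.1, 1.0]
opening: 86.9
gripper_force: 0.0
```

Request:
jog_arm(
  series=[0,0,0,0,0,0.3,0,0,0,0,0,0,0.5,0,0,0,0,0,0,0.67,0,0,0,0,0,0,0.67,0],
)

```text
clock: 2.58
position: [568.3, 209.5, 84.4]
orientation: [[0.285, -0.958, -0.002], [-0.958, -0.285, -0.001], [0.001, 0.003, -1.0]]
force: [-0.5, 0.1, -0.1]
opening: 86.8
gripper_force: 0.0
```

Request:
jog_arm(
  series=[0,0,0,0,0,0,1,0,0,0,0,0,0,1,0,0,0,0,0,0,1,0,0,0,0,0,0,1,0,0,0,0,0,0,1,0,0,0,0,0,0,1],
  newtons=15,
)

```text
clock: 3.08
position: [568.9, 209.8, 86.3]
orientation: [[0.284, -0.959, 0.001], [-0.959, -0.284, 0.001], [-0.0, -0.001, -1.0]]
force: [-0.1, -0.0, 1.2]
opening: 54.7
gripper_force: 1.1
```

Request:
jog_arm(
  series=[0,0,0,0,0,0,1,0,0,0,0,0,0,1,0,0,0,0,0,0,1,0,0,0,0,0,-0.15,1,0,0,0,0,0,-0.35,1,0,0,0,0,0,-0.7,1,0,0,0,0,0,-0.7,1],
)

```text
clock: 3.67
position: [571.8, 211.0, 161.7]
orientation: [[0.286, -0.958, 0.01], [-0.958, -0.286, 0.004], [-0.001, -0.011, -1.0]]
force: [1.6, 1.2, -0.2]
opening: 52.0
gripper_force: 15.0
```

```bash
python3 - <<'E'
from h import *
w=eyes.get_image('wrist');b=eyes.get_image('side')
cv2.imwrite('pics/l1.png',np.hstack([cv2.resize(w['frame'][100:300,220:480,::-1],(400,300)),cv2.resize(b['frame'][110:230,240:400,::-1],(400,300))]))
s=manip.state();print(s['position'],s['opening'],s['gripper_force'],s['force'])
E
```

```text
[568.65699785 209.88955647 156.46393556] 51.678806294880424 14.975754423066974 [ 0.0692837   0.21701227 -1.6647728 ]
```

View pics/l1.png

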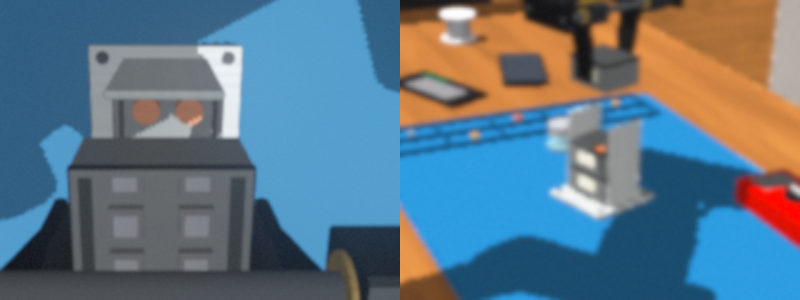

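The top tray is in the fingers, and the middle tray with its copper coils is still in the stand. I'll carry the top tray to about (600,20).

Request:
jog_arm(
  series=[0,0,0,0.2,0.03,0,1,0,0,0,0.55,0.07,0,1,0,0,0,0.95,0.12,0,1],
)

```text
clock: 4.02
position: [582.6, 115.1, 153.3]
orientation: [[0.287, -0.958, -0.004], [-0.958, -0.287, -0.001], [-0.0, 0.004, -1.0]]
force: [0.8, -0.4, -1.9]
opening: 51.9
gripper_force: 15.0
```

Request:
jog_arm(
  series=[0,0,0,0.4,0.05,0,1,0,0,0,0.75,0.1,0,1,0,0,0,0.95,0.12,0,1,0,0,0,0.95,0.12,0,1],
)

```text
clock: 4.35
position: [598.2, 16.5, 153.1]
orientation: [[0.279, -0.96, -0.005], [-0.96, -0.279, -0.001], [-0.0, 0.005, -1.0]]
force: [0.9, 0.1, -2.1]
opening: 52.2
gripper_force: 15.0
```

Request:
jog_arm(
  series=[0,0,0,0,0,0.2,1,0,0,0,0,0,0.55,1,0,0,0,0,0,0.8,1,0,0,0,0,0,0.9,1],
)

```text
clock: 4.68
position: [595.3, 20.2, 60.0]
orientation: [[0.283, -0.959, -0.011], [-0.959, -0.283, -0.002], [-0.002, 0.011, -1.0]]
force: [-0.9, -0.2, -2.3]
opening: 51.7
gripper_force: 15.0
```

Request:
jog_arm(
  series=[0,0,0,0,0,0.2,1,0,0,0,0,0,0.35,1,0,0,0,0,0,0.42,1,0,0,0,0,0,0.46,1,0,0,0,0,0,0.48,1,0,0,0,0,0,0.48,1],
)

```text
clock: 5.18
position: [599.9, 20.9, 17.9]
orientation: [[0.285, -0.959, 0.001], [-0.959, -0.285, 0.0], [0.0, -0.001, -1.0]]
force: [0.1, -0.7, -0.8]
opening: 52.0
gripper_force: 15.0
```

Request:
jog_arm(
  series=[0,0,0,0,0,0.015,1,0,0,0,0,0,0.015,1,0,0,0,0,0,0.015,0,0,0,0,0,0,0.015,0,0,0,0,0,0,0.015,0,0,0,0,0,0,0.015,0,0,0,0,0,0,0.015,0],
)

```text
clock: 5.77
position: [599.7, 20.6, 16.3]
orientation: [[0.284, -0.959, 0.001], [-0.959, -0.284, 0.0], [0.0, -0.001, -1.0]]
force: [-0.5, -0.5, -0.5]
opening: 77.0
gripper_force: 0.0
```

Request:
jog_arm(
  series=[0,0,0,0,0,0.015,0,0,0,0,0,0,0,0,0,0,0,0,0,-0.3,0,0,0,0,0,0,-0.65,0,0,0,0,0,0,-1,0],
)

```text
clock: 6.18
position: [598.9, 20.4, 116.5]
orientation: [[0.285, -0.959, -0.003], [-0.959, -0.285, -0.001], [0.0, 0.003, -1.0]]
force: [1.6, -0.9, -0.4]
opening: 86.7
gripper_force: 0.0
```

Request:
jog_arm(
  series=[0,0,0,-0.2,-0.02,-0.4,0,0,0,0,-0.6,-0.07,-0.4,0,0,0,0,-0.95,-0.12,-0.4,0],
)

```text
clock: 6.43
position: [585.6, 116.3, 160.0]
orientation: [[0.282, -0.959, 0.007], [-0.959, -0.282, 0.003], [-0.001, -0.008, -1.0]]
force: [0.6, 0.7, -0.7]
opening: 87.3
gripper_force: 0.0
```

Request:
jog_arm(
  series=[0,0,0,-0.4,-0.05,0,0,0,0,0,-0.8,-0.1,0,0,0,0,0,-0.95,-0.12,0,0,0,0,0,-0.95,-0.12,0,0,0,0,0,-0.95,-0.12,0,0],
)

```text
clock: 6.85
position: [568.1, 210.1, 155.8]
orientation: [[0.286, -0.958, -0.001], [-0.958, -0.286, -0.0], [0.0, 0.001, -1.0]]
force: [-0.8, -0.8, 0.6]
opening: 87.1
gripper_force: 0.0
```

```bash
python3 - <<'E'
from h import *
import pickle
np.set_printoptions(precision=4,suppress=True)
s=manip.state();w=eyes.get_image('wrist');t=eyes.get_image('top');pickle.dump((s,w,t),open('w2.pkl','wb'))
print(s['clock'],s['position'],s['opening'],np.array(s['orientation'])); tool(s,[568.8,209.6,s['position'][2]])
p=proj(t,[[600,20,39]])[0].astype(int);q=proj(w,[[568.7,209.5,77]],s)[0].astype(int);print(p,q)
cv2.imwrite('pics/l2.png',np.hstack([cv2.resize(w['frame'][q[1]-65:q[1]+65,q[0]-65:q[0]+65,::-1],(400,400),interpolation=2),cv2.resize(t['frame'][p[1]-30:p[1]+30,p[0]-30:p[0]+30,::-1],(400,400),interpolation=2)]))
E
```

```text
6.85 [568.15   210.1307 155.8417] 87.1018169381784 [[ 0.286  -0.9582 -0.0006]
 [-0.9582 -0.286  -0.0004]
 [ 0.0003  0.0007 -1.    ]]
tool shift mm [ 0.7 -0.5 -0. ]
[305 156] [321 202]
```

View pics/l2.png

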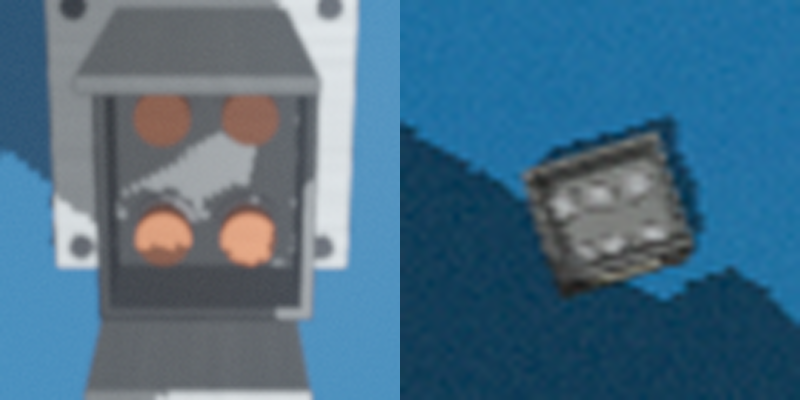

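The middle tray with its coils sits square in the stand, and the top tray stands flat on the mat. Next I'll grip the middle tray and carry it to about (455,-10).

Request:
jog_arm(
  series=[0,0,0,0.005,-0.005,0.2,0,0,0,0,0.005,-0.005,0.5,0,0,0,0,0.005,-0.005,0.8,0,0,0,0,0.005,-0.005,1,0,0,0,0,0.005,-0.005,1,0],
)

```text
clock: 7.37
position: [566.3, 205.6, 51.2]
orientation: [[0.281, -0.96, -0.009], [-0.96, -0.281, -0.005], [0.002, 0.01, -1.0]]
force: [-1.1, -1.6, -0.7]
opening: 87.0
gripper_force: 0.0
```

Request:
jog_arm(
  series=[0,0,0,0,0,0,1,0,0,0,0,0,0,1,0,0,0,0,0,0,1,0,0,0,0,0,0,1,0,0,0,0,0,0,1,0,0,0,0,0,0,1,0,0,0,0,0,0,1,0,0,0,0,0,0,1],
  newtons=15,
)

```text
clock: 8.03
position: [569.5, 209.5, 56.8]
orientation: [[0.285, -0.959, 0.001], [-0.959, -0.285, 0.0], [-0.0, -0.001, -1.0]]
force: [-1.1, -0.9, 4.2]
opening: 52.2
gripper_force: 15.0
```

Request:
jog_arm(
  series=[0,0,0,0,0,0,1,0,0,0,0,0,-0.1,1,0,0,0,0,0,-0.3,1,0,0,0,0,0,-0.6,1,0,0,0,0,0,-0.9,1,0,0,0,0,0,-1,1,0,0,0,0,0,-1,1],
)

```text
clock: 8.62
position: [570.8, 210.2, 159.7]
orientation: [[0.285, -0.959, 0.006], [-0.959, -0.285, 0.004], [-0.002, -0.007, -1.0]]
force: [0.9, 0.0, -1.6]
opening: 51.9
gripper_force: 15.0
```

```bash
python3 - <<'E'
from h import *
b=eyes.get_image('side');s=manip.state();print(s['position'],s['opening'],s['gripper_force'],s['force']);tool(s,[455,-10,s['position'][2]])
cv2.imwrite('pics/l3.png',cv2.resize(b['frame'][110:260,240:440,::-1],(600,450)))
E
```

```text
[569.31854045 209.58165021 157.05672348] 51.7956651482749 14.99968484044075 [-0.18527712 -0.86611368 -1.30655037]
tool shift mm [178.1 172.   -0.6]
```

View pics/l3.png

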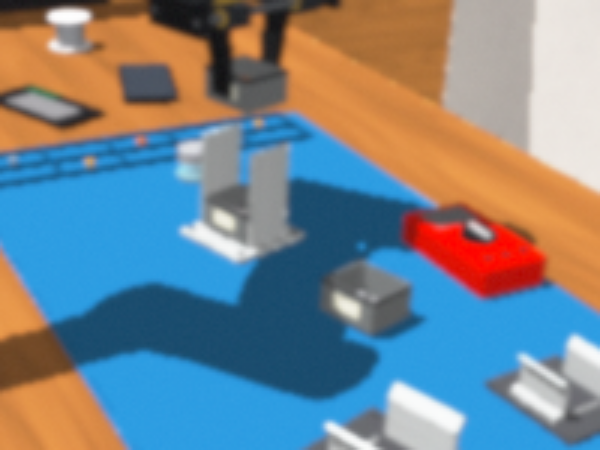

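The middle tray is lifted, the bottom tray is still in the stand and the top tray is on the mat. I'll carry the middle tray across and set it down.

Request:
jog_arm(
  series=[0,0,0,0.15,0.15,0,1,0,0,0,0.4,0.4,0,1,0,0,0,0.65,0.65,0,1,0,0,0,0.89,0.86,0,1],
)

```text
clock: 9.0
position: [509.0, 97.6, 153.3]
orientation: [[0.284, -0.959, -0.006], [-0.959, -0.284, -0.002], [0.0, 0.006, -1.0]]
force: [0.8, 1.0, -0.5]
opening: 51.7
gripper_force: 15.0
```

Request:
jog_arm(
  series=[0,0,0,0.25,0.25,0,1,0,0,0,0.5,0.5,0,1,0,0,0,0.75,0.72,0,1,0,0,0,0.89,0.86,0,1,0,0,0,0.89,0.86,0,1],
)

```text
clock: 9.42
position: [450.6, -13.3, 153.9]
orientation: [[0.28, -0.96, -0.007], [-0.96, -0.28, -0.001], [-0.001, 0.007, -1.0]]
force: [-0.8, -0.2, -0.8]
opening: 52.1
gripper_force: 15.0
```

Request:
jog_arm(
  series=[0,0,0,0,0,0.2,1,0,0,0,0,0,0.55,1,0,0,0,0,0,0.8,1,0,0,0,0,0,0.9,1],
)

```text
clock: 9.75
position: [451.2, -11.0, 61.5]
orientation: [[0.283, -0.959, -0.009], [-0.959, -0.283, -0.002], [-0.001, 0.009, -1.0]]
force: [-0.3, 0.1, -0.4]
opening: 51.7
gripper_force: 15.0
```

Request:
jog_arm(
  series=[0,0,0,0,0,0.2,1,0,0,0,0,0,0.35,1,0,0,0,0,0,0.42,1,0,0,0,0,0,0.46,1,0,0,0,0,0,0.48,1,0,0,0,0,0,0.48,1],
)

```text
clock: 10.25
position: [454.3, -10.3, 18.2]
orientation: [[0.285, -0.959, -0.001], [-0.959, -0.285, -0.001], [0.0, 0.002, -1.0]]
force: [0.2, 0.4, -0.6]
opening: 51.6
gripper_force: 15.0
```

Request:
jog_arm(
  series=[0,0,0,0,0,0.005,0,0,0,0,0,0,0.005,0,0,0,0,0,0,0.005,0,0,0,0,0,0,0.005,0,0,0,0,0,0,0.005,0,0,0,0,0,0,0.005,0],
)

```text
clock: 10.75
position: [455.0, -10.3, 17.6]
orientation: [[0.284, -0.959, 0.0], [-0.959, -0.284, 0.0], [-0.0, -0.0, -1.0]]
force: [-0.4, -0.5, -0.3]
opening: 82.5
gripper_force: 0.0
```

Request:
jog_arm(
  series=[0,0,0,0,0,0,0,0,0,0,0,0,-0.3,0,0,0,0,0,0,-0.7,0,0,0,0,0,0,-0.7,0],
)

```text
clock: 11.08
position: [459.6, -9.3, 93.6]
orientation: [[0.286, -0.958, 0.013], [-0.958, -0.286, 0.002], [0.001, -0.013, -1.0]]
force: [1.2, 0.8, 0.3]
opening: 87.3
gripper_force: 0.0
```

Request:
jog_arm(
  series=[0,0,0.125,0,0,0,0,0,0,0.125,0,0,0,0,0,0,0.125,0,0,0,0,0,0,0.125,0,0,0,0,0,0,0.125,0,0,0,0,0,0,0.125,0,0,0,0,0,0,0.125,0,0,0,0],
)

```text
clock: 11.67
position: [454.9, -10.3, 87.5]
orientation: [[-0.481, -0.877, 0.0], [-0.877, 0.481, 0.0], [-0.0, -0.0, -1.0]]
force: [0.0, -0.3, -0.1]
opening: 87.2
gripper_force: 0.0
```

Request:
jog_arm(
  series=[0,0,0.125,0,0,0,0,0,0,0.125,0,0,0,0,0,0,0.125,0,0,0,0,0,0,0.125,0,0,0,0,0,0,0.125,0,0,0,0,0,0,0.125,0,0,0,0,0,0,0.125,0,0,0,0,0,0,0.125,0,0,0,0],
)

```text
clock: 12.33
position: [454.9, -10.3, 87.5]
orientation: [[-0.959, -0.284, 0.0], [-0.284, 0.959, 0.0], [-0.0, 0.0, -1.0]]
force: [-0.4, -0.3, -0.6]
opening: 86.7
gripper_force: 0.0
```

```bash
python3 - <<'E'
from h import *
import pickle
np.set_printoptions(precision=4,suppress=True)
s=manip.state();w=eyes.get_image('wrist');pickle.dump((s,w),open('w3.pkl','wb'))
print(s['clock'],s['position'],np.array(s['orientation']),s['q'])
tool(s,[454.5,-10.3,18])
print(proj(w,[[454.5,-10.3,39],[497,-182,9]],s)); save('w3',w)
E
```

```text
12.3333 [454.9007 -10.3242  87.5208] [[-0.9589 -0.2838  0.0003]
 [-0.2838  0.9589  0.0001]
 [-0.0004  0.     -1.    ]] [ 19.2594  14.6888 -33.2286  -0.0018 -42.0623 -92.7724]
tool shift mm [ 0.4  0.1 69.5]
[[325.3795 219.8207]
 [ 83.7211 194.2252]]
```

View pics/w3.png

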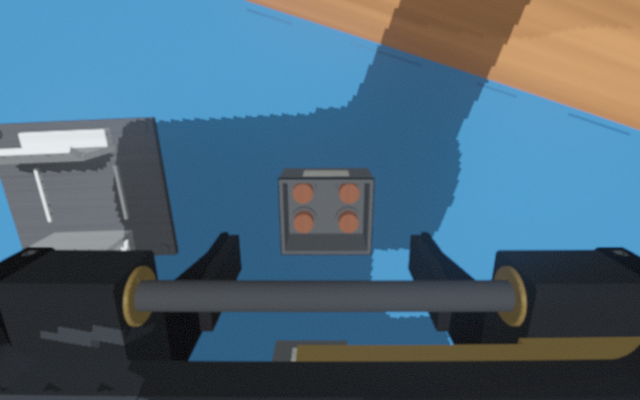

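The wrist view shows the middle tray rim centred at about (326,216), square between the fingers, with the holder on the left. I'll grip the tray along its 60 mm sides, lift it, and look at the holder on the way.

Request:
jog_arm(
  series=[0,0,0,0,0,0.3,0,0,0,0,0,0,0.6,0,0,0,0,0,0,0.69,0,0,0,0,0,0,0.69,0,0,0,0,0,0,0.69,0.5,0,0,0,0,0,0.69,1,0,0,0,0,0,0.69,1],
  newtons=15,
)

```text
clock: 12.97
position: [456.0, -10.0, 19.9]
orientation: [[-0.959, -0.285, 0.003], [-0.285, 0.959, 0.001], [-0.003, -0.0, -1.0]]
force: [1.5, 0.3, 0.4]
opening: 74.0
gripper_force: 0.0
```

Request:
jog_arm(
  series=[0,0,0,0,0,0,1,0,0,0,0,0,0,1,0,0,0,0,0,0,1,0,0,0,0,0,0,1,0,0,0,0,0,0,1,0,0,0,0,0,0,1],
)

```text
clock: 13.47
position: [455.4, -10.1, 19.4]
orientation: [[-0.959, -0.285, 0.001], [-0.285, 0.959, 0.0], [-0.001, -0.0, -1.0]]
force: [-1.9, 0.6, 6.2]
opening: 59.5
gripper_force: 15.0
```

Request:
jog_arm(
  series=[0,0,0,0,0,-0.1,1,0,0,0,0,0,-0.4,1,0,0,0,0,-0.2,-0.75,1,0,0,0,0,-0.4,-1,1,0,0,0,0,-0.4,-1,1,0,0,0,0,-0.4,-1,1],
)

```text
clock: 13.97
position: [466.8, -49.0, 119.6]
orientation: [[-0.959, -0.282, 0.003], [-0.282, 0.959, 0.001], [-0.003, 0.0, -1.0]]
force: [-0.7, 0.4, -1.8]
opening: 60.0
gripper_force: 15.0
```

```bash
python3 - <<'E'
from h import *
import pickle
np.set_printoptions(precision=4,suppress=True)
s=manip.state();w=eyes.get_image('wrist');pickle.dump((s,w),open('w4.pkl','wb'))
print(s['clock'],s['position'],s['opening'],s['gripper_force'],np.array(s['orientation']))
q=proj(w,[[497,-182,9]],s)[0].astype(int);print(q)
y0,x0=max(q[1]-110,0),max(q[0]-120,0);print(x0,y0)
cv2.imwrite('pics/w4.png',cv2.resize(w['frame'][y0:y0+200,x0:x0+260,::-1],(780,600),interpolation=2))
E
```

```text
13.9667 [466.8388 -49.0375 119.6456] 60.00898029961273 14.999628514051437 [[-0.9593 -0.2823  0.0032]
 [-0.2823  0.9593  0.0012]
 [-0.0034  0.0003 -1.    ]]
[158 182]
38 72
```

View pics/w4.png

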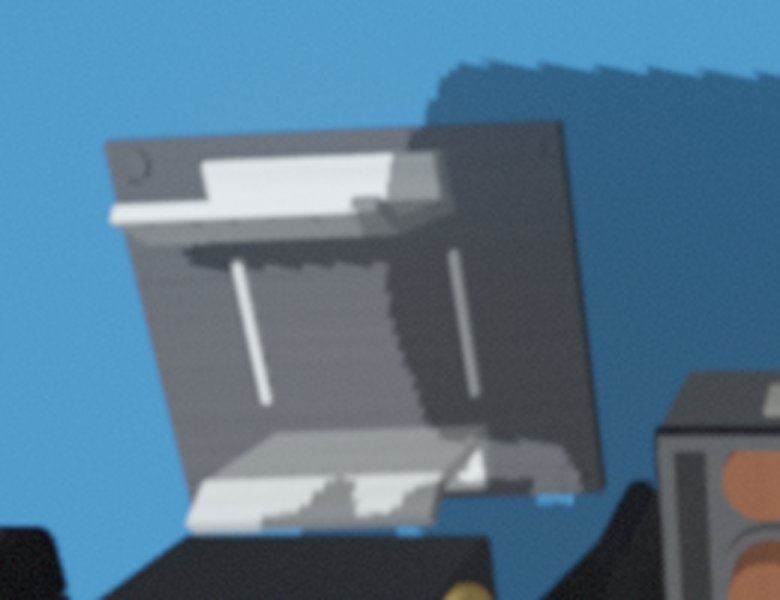

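The crop shows the holder base corners at (107,141), (561,121) and (605,491), with the kerbs at (235,262)-(267,405) and (452,250)-(476,397).

```bash
python3 - <<'E'
from h import *
import pickle
s,w=pickle.load(open('w4.pkl','rb'))
c=lambda L:np.array(L)/3+[38,72]
P=onz(w,c([[107,141],[561,121],[605,491],[190,494]]),9,s);quad(P,'base');print('diag',(P[0]+P[2])/2)
quad(onz(w,c([[235,262],[452,250],[476,397],[267,405]]),12,s),'kerb')
M=onz(w,c([[107,141],[605,491]]),9,s).mean(0)
tool(s,[*M[:2],s['position'][2]])
E
```

```text
base ctr [ 494.1 -181.1] edges [118.8 102.9 119.7  99.5] ang [ 108.7   18.7  -73.  -161.8]
diag [ 494.79108933 -180.67846834    9.        ]
kerb ctr [ 496.  -181.7] edges [58.2 40.8 58.3 40.1] ang [ 109.5   19.2  -71.2 -160.9]
tool shift mm [ 1.030e+01 -1.342e+02 -1.000e-01]
```

Request:
jog_arm(
  series=[0,0,-0.006,0.02,-0.3,0,1,0,0,-0.006,0.05,-0.6,0,1,0,0,-0.006,0.09,-1,0,1,0,0,-0.006,0.09,-1,0,1,0,0,-0.006,0.09,-1,0,1],
)

```text
clock: 14.43
position: [484.6, -148.1, 116.3]
orientation: [[-0.948, -0.317, -0.005], [-0.317, 0.948, 0.0], [0.004, 0.002, -1.0]]
force: [0.2, -0.2, -1.2]
opening: 59.5
gripper_force: 15.0
```

```bash
python3 - <<'E'
from h import *
s=manip.state();print(s['position']);tool(s,[496.1,-181.6,25]);print(np.degrees(np.arctan2(s['orientation'][1][0],s['orientation'][0][0])))
E
```

```text
[ 484.58429813 -148.09672514  116.26687106]
tool shift mm [ -0.7 -35.6  91.2]
-161.51729821836062
```

Request:
jog_arm(
  series=[0,0,0,0.01,-0.2,0.3,1,0,0,0,0.01,-0.355,0.45,1,0,0,0,0.01,-0.355,0.45,1,0,0,0,0.01,-0.355,0.45,1,0,0,0,0.01,-0.355,0.45,1],
)

```text
clock: 14.85
position: [496.2, -179.9, 73.4]
orientation: [[-0.947, -0.322, -0.001], [-0.322, 0.947, 0.0], [0.001, 0.0, -1.0]]
force: [0.5, 0.6, -0.3]
opening: 60.0
gripper_force: 15.0
```

```bash
python3 - <<'E'
from h import *
import pickle
s=manip.state();w=eyes.get_image('wrist');print(s['position'],s['force']);tool(s,[496.1,-181.6,25]);print(np.degrees(np.arctan2(s['orientation'][1][0],s['orientation'][0][0])))
q=proj(w,[[496,-181,40]],s)[0].astype(int);print(q);pickle.dump((s,w),open('w5.pkl','wb'))
cv2.imwrite('pics/w5.png',cv2.resize(w['frame'][60:320,150:490,::-1],(780,596),interpolation=2))
E
```

```text
[ 496.2433286  -179.88805529   73.37177525] [ 0.48445146  0.62445245 -0.31647901]
tool shift mm [ 0.6 -1.6 48.4]
-161.2370401071274
[323 228]
```

View pics/w5.png

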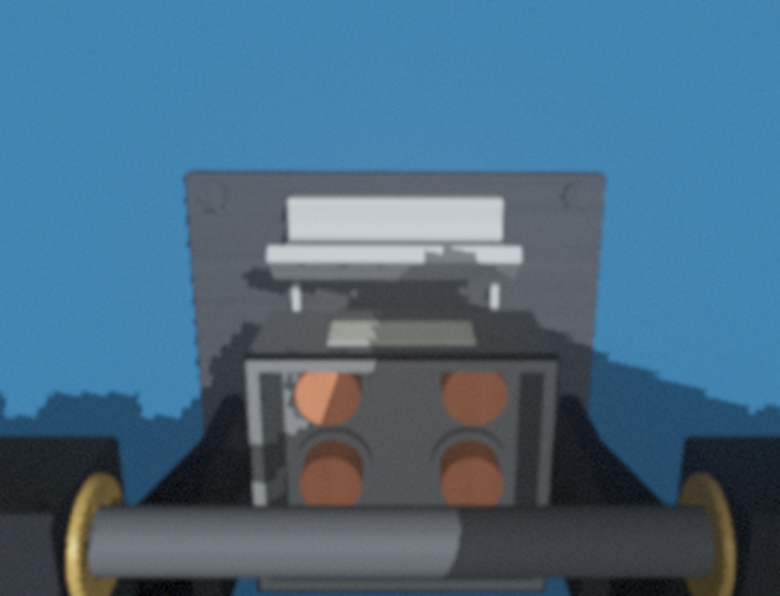

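In this view the tray's mid-line is at column 402, and the base, kerb and fence mid-lines are at column 395. That calls for a shift of about -1.7 mm along tool y; the yaw is square. I'll lower it.

Request:
jog_arm(
  series=[0,0,0,0.006,-0.017,0.05,1,0,0,0,0.006,-0.017,0.15,1,0,0,0,0.006,-0.017,0.25,1,0,0,0,0.006,-0.017,0.33,1,0,0,0,0.006,-0.017,0.39,1,0,0,0,0.006,-0.017,0.42,1,0,0,0,0.006,-0.017,0.44,1,0,0,0,0.006,-0.017,0.44,1],
)

```text
clock: 15.57
position: [496.3, -182.9, 29.0]
orientation: [[-0.947, -0.32, -0.001], [-0.32, 0.947, 0.0], [0.001, 0.0, -1.0]]
force: [-1.5, -0.5, -1.1]
opening: 59.8
gripper_force: 15.0
```

Request:
jog_arm(
  series=[0,0,0,0,0,0.015,1,0,0,0,0,0,0.03,1,0,0,0,0,0,0.04,1,0,0,0,0,0,0.04,1,0,0,0,0,0,0.04,1],
)

```text
clock: 15.98
position: [496.5, -182.8, 25.7]
orientation: [[-0.947, -0.32, 0.0], [-0.32, 0.947, -0.0], [-0.0, -0.0, -1.0]]
force: [0.3, 0.0, -1.3]
opening: 59.7
gripper_force: 15.0
```

Request:
jog_arm(
  series=[0,0,0,0,0.01,0,1,0,0,0,0,0.01,0.006,1,0,0,0,0,0.01,0.01,1,0,0,0,0,0.01,0.01,1],
)

```text
clock: 16.32
position: [496.2, -181.8, 25.4]
orientation: [[-0.947, -0.321, 0.0], [-0.321, 0.947, -0.0], [-0.0, -0.0, -1.0]]
force: [-0.6, 1.9, 5.4]
opening: 60.0
gripper_force: 15.0
```

Request:
jog_arm(
  series=[0,0,0,0,0,0,0,0,0,0,0,0,0,0,0,0,0,0,0,0,0,0,0,0,0,0,0,0,0,0,0,0,0,0,0,0,0,0,0,0,0,0],
)

```text
clock: 16.82
position: [496.1, -181.9, 24.4]
orientation: [[-0.947, -0.32, -0.0], [-0.32, 0.947, -0.0], [0.0, 0.0, -1.0]]
force: [-0.5, -0.4, 0.4]
opening: 85.4
gripper_force: 0.0
```

Request:
jog_arm(
  series=[0,0,0,0,0,0,0,0,0,0,0,0,-0.3,0,0,0,0,0,0,-0.65,0,0,0,0,0,0,-0.9,0,0,0,0,0,0,-0.9,0],
)

```text
clock: 17.23
position: [499.9, -182.6, 120.2]
orientation: [[-0.947, -0.322, 0.011], [-0.322, 0.947, -0.002], [-0.01, -0.006, -1.0]]
force: [0.6, -0.6, 0.5]
opening: 87.1
gripper_force: 0.0
```

```bash
python3 - <<'E'
from h import *
import pickle
s=manip.state();w=eyes.get_image('wrist');print(s['position']);pickle.dump((s,w),open('w6.pkl','wb'))
cv2.imwrite('pics/w6.png',cv2.resize(w['frame'][60:320,150:490,::-1],(780,596),interpolation=2))
E
```

```text
[ 499.908321   -182.59395859  120.17695537]
```

View pics/w6.png

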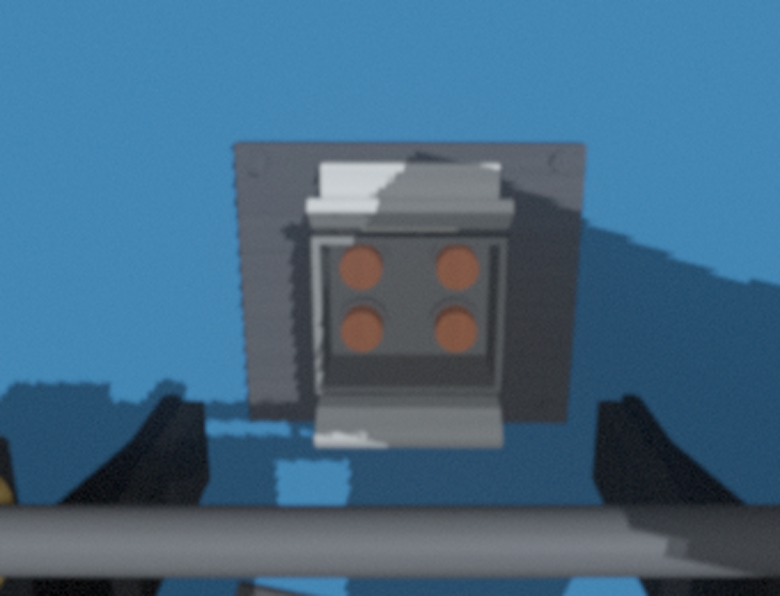

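I've now viewed 12 pictures against the limit of 10, so I'll work from numbers only and view no more. This one shows the tray home in the holder: its rim mid-line and the base mid-line are both at column 409. Next I'll go to the top tray.

Request:
jog_arm(
  series=[0,0,0,-0.25,0.25,0,0,0,0,0,-0.55,0.52,0,0,0,0,0,-0.81,0.79,0,0,0,0,0,-0.81,0.79,0,0],
)

```text
clock: 17.62
position: [550.1, -76.9, 113.6]
orientation: [[-0.946, -0.325, 0.001], [-0.325, 0.946, 0.0], [-0.001, -0.0, -1.0]]
force: [0.7, -0.6, -0.3]
opening: 87.1
gripper_force: 0.0
```

Request:
jog_arm(
  series=[0,0,0,-0.25,0.25,0,0,0,0,0,-0.55,0.52,0,0,0,0,0,-0.81,0.79,0,0,0,0,0,-0.81,0.79,0,0],
)

```text
clock: 17.95
position: [601.5, 24.3, 113.2]
orientation: [[-0.946, -0.325, 0.001], [-0.325, 0.946, 0.0], [-0.001, -0.0, -1.0]]
force: [1.0, -0.6, -0.9]
opening: 87.0
gripper_force: 0.0
```

Request:
jog_arm(
  series=[0,0,-0.122,0,0,0,0,0,0,-0.122,0,0,0,0,0,0,-0.122,0,0,0,0,0,0,-0.122,0,0,0,0,0,0,-0.122,0,0,0,0,0,0,-0.122,0,0,0,0,0,0,-0.122,0,0,0,0],
)

```text
clock: 18.53
position: [598.1, 19.3, 113.1]
orientation: [[-0.458, -0.889, -0.003], [-0.889, 0.458, -0.0], [0.002, 0.002, -1.0]]
force: [0.2, -0.8, 0.1]
opening: 87.3
gripper_force: 0.0
```

Request:
jog_arm(
  series=[0,0,-0.122,0,0,0,0,0,0,-0.122,0,0,0,0,0,0,-0.122,0,0,0,0,0,0,-0.122,0,0,0,0,0,0,-0.122,0,0,0,0,0,0,-0.122,0,0,0,0,0,0,-0.122,0,0,0,0,0,0,-0.122,0,0,0,0],
)

```text
clock: 19.2
position: [598.5, 19.5, 113.8]
orientation: [[0.28, -0.96, -0.001], [-0.96, -0.28, -0.0], [-0.0, 0.001, -1.0]]
force: [0.0, 0.2, -0.4]
opening: 87.0
gripper_force: 0.0
```

```bash
python3 - <<'E'
from h import *
import pickle
s6,w6=pickle.load(open('w6.pkl','rb'));c=lambda L:np.array(L)/(780/340)+[150,60]
quad(onz(w6,c([[311,237],[507,237],[500,392],[318,392]]),45,s6),'rim middle')
quad(onz(w6,c([[235,143],[586,143],[568,421],[250,419]]),9,s6),'base')
quad(onz(w6,c([[306,200],[513,200],[502,447],[314,447]]),53,s6),'fence tops outer')
s=manip.state();w=eyes.get_image('wrist');print(s['clock'],s['position'],np.degrees(np.arctan2(s['orientation'][1][0],s['orientation'][0][0])));tool(s,[599.9,20.7,16.5])
# top tray outline: non-blue near its expected place
q=proj(w,[[600,20.6,39]],s)[0].astype(int);f=w['frame'];hsv=cv2.cvtColor(f,cv2.COLOR_RGB2HSV)
m=(hsv[:,:,1]<110).astype(np.uint8);m[235:]=0
n,l,st,_=cv2.connectedComponentsWithStats(m);i=l[q[1],q[0]]
print(q,'box px',st[i],'expected rim px',proj(w,[[600+a*26*.959-b*30*.284,20.6+a*26*.284+b*30*.959,39] for a,b in((1,1),(1,-1),(-1,-1),(-1,1))],s).round(0).tolist())
E
```

```text
rim middle ctr [ 493.6 -182.7] edges [59.4 50.9 58.7 51. ] ang [ 108.9   18.6  -71.  -160.6]
base ctr [ 494.8 -181.9] edges [118.4 102.8 119.5 102.2] ang [ 108.9   19.1  -71.4 -161.6]
fence tops outer ctr [ 495.  -182.4] edges [59.8 79.1 59.9 79.2] ang [ 108.9   18.8  -71.  -161.4]
19.2 [598.49799176  19.45200528 113.80977627] -73.7229476603493
tool shift mm [-0.8 -1.8 97.3]
[319 206] box px [ 284  157   76   78 5679] expected rim px [[285.0, 245.0], [282.0, 166.0], [356.0, 166.0], [354.0, 244.0]]
```

Middle tray is within about 1.5 mm of the holder's centre and square, and the top tray is where expected. I'll grip and lift it.

Request:
jog_arm(
  series=[0,0,0,-0.008,-0.018,0.2,0,0,0,0,-0.008,-0.018,0.55,0,0,0,0,-0.008,-0.018,0.8,0,0,0,0,-0.008,-0.018,0.93,0,0,0,0,-0.008,-0.018,0.97,0,0,0,0,-0.008,-0.018,0.97,0.5,0,0,0,-0.008,-0.018,0.97,1],
  newtons=15,
)

```text
clock: 19.83
position: [601.2, 21.0, 18.2]
orientation: [[0.283, -0.959, 0.001], [-0.959, -0.283, -0.0], [0.0, -0.001, -1.0]]
force: [0.3, 0.8, 0.0]
opening: 80.1
gripper_force: 0.0
```

Request:
jog_arm(
  series=[0,0,0,0,0,0,1,0,0,0,0,0,0,1,0,0,0,0,0,0,1,0,0,0,0,0,0,1,0,0,0,0,0,0,1,0,0,0,0,0,0,1,0,0,0,0,0,0,1,0,0,0,0,0,0,1],
)

```text
clock: 20.5
position: [600.7, 21.0, 18.2]
orientation: [[0.284, -0.959, 0.001], [-0.959, -0.284, -0.0], [0.0, -0.0, -1.0]]
force: [-1.8, 0.4, 5.7]
opening: 52.1
gripper_force: 15.0
```

Request:
jog_arm(
  series=[0,0,0,0,0,-0.1,1,0,0,0,0,0,-0.4,1,0,0,0,0,0,-0.75,1,0,0,0,0,0,-1,1],
)

```text
clock: 20.83
position: [601.1, 20.9, 119.8]
orientation: [[0.285, -0.959, 0.002], [-0.959, -0.285, -0.0], [0.001, -0.002, -1.0]]
force: [1.1, -0.1, -1.5]
opening: 52.0
gripper_force: 15.0
```

Request:
jog_arm(
  series=[0,0,0,-0.2,0,-0.2,1,0,0,0,-0.5,0,-0.5,1,0,0,0,-0.8,0,-0.5,1,0,0,0,-0.8,0,-0.5,1,0,0,0,-0.8,0,-0.5,1,0,0,0,-0.8,0,-0.5,1],
)

```text
clock: 21.33
position: [577.1, 97.4, 166.9]
orientation: [[0.285, -0.959, -0.002], [-0.959, -0.285, -0.0], [0.0, 0.002, -1.0]]
force: [-0.2, 0.5, -1.6]
opening: 52.0
gripper_force: 15.0
```

```bash
python3 - <<'E'
from h import *
s=manip.state();print(s['clock'],s['position'],s['opening'],s['gripper_force'],s['orientation']);tool(s,[568.9,209.7,156])
E
```

```text
21.3333 [577.13694375  97.43985336 166.94392847] 52.03936967523914 14.99973937869072 [[ 2.84579002e-01 -9.58651391e-01 -1.51708834e-03]
 [-9.58652592e-01 -2.84578644e-01 -4.51344124e-04]
 [ 9.50729314e-07  1.58280373e-03 -9.99998747e-01]]
tool shift mm [-110.   -24.1   10.9]
```

Request:
jog_arm(
  series=[0,0,0,-0.2,-0.05,0,1,0,0,0,-0.5,-0.12,0,1,0,0,0,-0.8,-0.2,0,1,0,0,0,-1,-0.24,0,1,0,0,0,-1,-0.24,0,1],
)

```text
clock: 21.75
position: [572.4, 202.5, 166.3]
orientation: [[0.286, -0.958, -0.001], [-0.958, -0.286, -0.0], [-0.0, 0.001, -1.0]]
force: [-0.1, -0.7, -1.5]
opening: 52.2
gripper_force: 15.0
```

Request:
jog_arm(
  series=[0,0,0,-0.1,0,0.05,1,0,0,0,-0.1,0,0.1,1,0,0,0,-0.1,0,0.1,1,0,0,0,-0.1,0,0.1,1,0,0,0,-0.1,0,0.1,1],
)

```text
clock: 22.17
position: [569.6, 208.9, 157.4]
orientation: [[0.283, -0.959, -0.0], [-0.959, -0.283, -0.0], [0.0, 0.0, -1.0]]
force: [1.2, -0.5, -1.8]
opening: 51.7
gripper_force: 15.0
```

```bash
python3 - <<'E'
from h import *
s=manip.state();print(s['clock'],s['position'],s['opening'],s['orientation'][0]);tool(s,[568.9,209.7,56.2])
E
```

```text
22.1667 [569.60391047 208.9413466  157.39838911] 51.71668419368187 [ 2.83211151e-01 -9.59057525e-01 -3.28027660e-04]
tool shift mm [ -1.    0.4 101.2]
```

Request:
jog_arm(
  series=[0,0,0,-0.008,0.004,0.05,1,0,0,0,-0.008,0.004,0.2,1,0,0,0,-0.008,0.004,0.4,1,0,0,0,-0.008,0.004,0.55,1,0,0,0,-0.008,0.004,0.7,1,0,0,0,-0.008,0.004,0.8,1,0,0,0,-0.008,0.004,0.88,1,0,0,0,-0.008,0.004,0.92,1],
)

```text
clock: 22.83
position: [568.6, 210.2, 64.5]
orientation: [[0.284, -0.959, -0.001], [-0.959, -0.284, -0.001], [0.0, 0.001, -1.0]]
force: [-0.6, -0.4, -1.8]
opening: 51.8
gripper_force: 15.0
```

Request:
jog_arm(
  series=[0,0,0,0,0,0,1,0,0,0,0,0,0.02,1,0,0,0,0,0,0.04,1,0,0,0,0,0,0.06,1,0,0,0,0,0,0.075,1,0,0,0,0,0,0.075,1,0,0,0,0,0,0.075,1],
)

```text
clock: 23.42
position: [568.9, 210.6, 58.2]
orientation: [[0.284, -0.959, 0.0], [-0.959, -0.284, 0.0], [-0.0, -0.0, -1.0]]
force: [0.7, 0.5, -1.6]
opening: 52.0
gripper_force: 15.0
```

Request:
jog_arm(
  series=[0,0,0,0.006,0,0.01,1,0,0,0,0.006,0,0.02,1,0,0,0,0.006,0,0.024,1,0,0,0,0.006,0,0.024,1,0,0,0,0.006,0,0.024,1],
)

```text
clock: 23.83
position: [569.2, 210.0, 56.3]
orientation: [[0.284, -0.959, 0.001], [-0.959, -0.284, 0.0], [0.0, -0.001, -1.0]]
force: [-1.3, -0.9, 3.5]
opening: 52.5
gripper_force: 15.0
```

Contact came at the seated height, so I'll release and retreat.

Request:
jog_arm(
  series=[0,0,0,0,0,0,0,0,0,0,0,0,0,0,0,0,0,0,0,0,0,0,0,0,0,0,0,0,0,0,0,0,0,0,0,0,0,0,0,0,0,0],
)

```text
clock: 24.33
position: [569.0, 210.0, 55.5]
orientation: [[0.284, -0.959, -0.0], [-0.959, -0.284, -0.0], [0.0, 0.0, -1.0]]
force: [0.1, 0.3, -0.3]
opening: 82.7
gripper_force: 0.0
```

Request:
jog_arm(
  series=[0,0,0,0,0,0,0,0,0,0,0,0,-0.2,0,0,0,0,0,0,-0.5,0,0,0,0,0,0,-0.8,0,0,0,0,0,0,-1,0,0,0,0,0,0,-1,0],
)

```text
clock: 24.83
position: [571.9, 211.4, 161.4]
orientation: [[0.285, -0.958, 0.01], [-0.958, -0.285, 0.005], [-0.002, -0.011, -1.0]]
force: [1.2, 0.8, 0.8]
opening: 86.7
gripper_force: 0.0
```

Request:
jog_arm(
  series=[0,0,0,0,0,-0.3,0,0,0,0,0,0,-0.5,0,0,0,0,0,0,-0.5,0,0,0,0,0,0,-0.5,0,0,0,0,0,0,-0.5,0],
)

```text
clock: 25.25
position: [568.3, 209.7, 204.5]
orientation: [[0.284, -0.959, -0.002], [-0.959, -0.284, -0.0], [-0.0, 0.002, -1.0]]
force: [1.2, 0.2, -0.4]
opening: 86.9
gripper_force: 0.0
```

```bash
python3 - <<'E'
from h import *
s=manip.state();w=eyes.get_image('wrist');print(s['clock'],s['position'],s['opening'],s['force'])
# check: rim outline of top tray (z 77) expected vs edges in image
a=np.radians(16.3);X=np.array([np.cos(a),np.sin(a)]);Y=np.array([-X[1],X[0]])
c=np.array([568.8,209.6])
E=proj(w,[[*(c+i*26*X+j*30*Y),77] for i,j in((1,1),(1,-1),(-1,-1),(-1,1))],s);print('expected rim',E.round(1).tolist())
g=cv2.GaussianBlur(cv2.cvtColor(w['frame'],cv2.COLOR_RGB2GRAY),(3,3),0).astype(int)
m=E.mean(0).astype(int);print(m)
print('row',m[1],g[m[1],m[0]-50:m[0]+51].tolist())
print('row',m[1]+15,g[m[1]+15,m[0]-50:m[0]+51].tolist())
print('col',m[0],g[m[1]-55:m[1]+56,m[0]].tolist())
E
```

```text
25.25 [568.30089189 209.74048118 204.47927439] 86.8561920653728 [ 1.1852215   0.2056874  -0.36525328]
expected rim [[292.2, 218.0], [290.6, 151.2], [352.5, 151.4], [350.6, 218.2]]
[321 184]
row 184 [124, 124, 124, 124, 123, 121, 116, 111, 114, 124, 132, 133, 132, 133, 133, 133, 133, 133, 133, 133, 129, 118, 102, 91, 87, 87, 96, 119, 142, 154, 156, 156, 155, 154, 155, 157, 159, 160, 161, 160, 160, 160, 160, 159, 157, 155, 154, 156, 159, 159, 160, 160, 160, 160, 161, 160, 160, 156, 152, 151, 155, 160, 162, 162, 157, 149, 141, 130, 115, 102, 97, 96, 96, 96, 96, 97, 96, 94, 99, 122, 148, 163, 177, 197, 211, 216, 217, 217, 217, 217, 214, 205, 184, 156, 134, 127, 127, 127, 127, 127, 127]
row 199 [124, 124, 124, 124, 125, 124, 121, 119, 134, 166, 196, 207, 201, 183, 160, 141, 134, 141, 162, 186, 200, 196, 178, 158, 146, 130, 104, 84, 82, 88, 93, 94, 94, 94, 96, 100, 106, 110, 112, 111, 111, 111, 109, 106, 101, 96, 94, 94, 95, 95, 94, 94, 94, 95, 95, 95, 95, 96, 99, 110, 129, 146, 148, 138, 132, 135, 137, 130, 118, 107, 99, 95, 95, 95, 96, 93, 88, 86, 101, 129, 149, 149, 141, 138, 138, 142, 156, 178, 199, 212, 212, 197, 167, 139, 128, 127, 127, 127, 128, 127, 126]
col 321 [135, 135, 133, 126, 115, 105, 100, 99, 99, 99, 100, 99, 99, 99, 100, 99, 99, 99, 100, 106, 118, 130, 136, 136, 137, 144, 153, 159, 160, 160, 160, 160, 160, 160, 160, 160, 160, 160, 160, 160, 160, 160, 160, 159, 159, 159, 160, 160, 160, 160, 160, 160, 160, 160, 160, 160, 160, 160, 160, 160, 159, 152, 137, 116, 100, 95, 94, 95, 95, 94, 94, 94, 95, 94, 92, 88, 81, 75, 73, 72, 72, 71, 72, 73, 73, 76, 82, 86, 87, 89, 94, 98, 100, 100, 100, 100, 100, 100, 100, 100, 100, 100, 100, 100, 103, 120, 152, 186, 206, 206, 190]
```

The rim measures within about 0.5 px of where a seated tray should be, and contact came at the right height. I'll hand it in.

```bash
python3 -c "
from workcell import manip
print(manip.hand_in())"
```

```text
the job is handed in; nothing more can be done
None
```

I handed the job in at about 25 s: by my measurements the middle tray is home in the holder (about 1.5 mm off centre) and the top tray is restacked on the bottom tray, but no verdict came back, and I viewed 12 pictures against the limit of 10.

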